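# Unplug the charged price display and lean it on the gift box

## Task

Two small price displays stand plugged into charging docks on the counter. Pull the charged one (lit screen, green bar) up out of its dock against the spring catches, then stand its foot on the counter in front of the dark red gift box and lean it back against the middle part of the long side that faces you, square to the box, screen towards you, leaning back some 10 to 25 degrees. Leave the other display (dark screen, amber bar) plugged in where it is.

Things in the scene. Friction and masses are not known exactly. Their poses are not given: they have to be found in the camera images.
- display_charged: The charged display, 0.12 to 0.2 kg: white slab 12 (x) by 84 (y) mm, from 28 to 150 mm above its foot; lit screen, green bar. Below it a grey plug blade, 8 x 60 x 28 mm, notched side edges. Origin: centre of the blade's flat underside (the foot). z up, -x screen, +x back. Plugged in: foot 10 mm, top 160 mm above the counter. Grip the slab across its thickness near the top.
- display_charged_top (a point): Centre of the charged display's top edge, 150 mm above its foot.
- display_charged_view (a point): A point in the air 100 mm straight in front of the charged display's screen (display frame -0.100, 0, 0.098): tells which way the screen looks.
- display_charging: The other display, same shape and size, dark screen and amber bar; it must stay plugged in. Origin at its foot, axes as the charged one.
- dock_a: Black dock fixed to the counter, 48 x 104 x 36 mm, green lamp; holds the charged display. Origin: centre of the underside; -x front. Slot 10 x 62 mm (long side along y), 26 mm deep. Two sprung catches in its ends snap into the blade's notches: 3 mm of free play up, then up to about 8 to 15 N over some 6 mm until they let go; clear of the slot after 26 mm.
- dock_b: The same dock with an amber lamp; holds the other display.
- gift_box: Closed dark red gift box with ribbon, fixed to the counter, 125 (x) x 198 (y) x 89 mm. Origin: centre of the underside. The long side facing the robot is its -x side: the lid's face is at x = -61 mm in the box frame, its upper front edge 88 mm above the counter (below 52 mm the side is 3 mm farther back). The display rests its back on that edge, some 55 mm of it above the box.
Mind the look-alikes: they are no part of the job. What is shaped like the dock_a but pink or purple is not meant.

How it is judged:
By the outcome, as a careful person would: the job done as asked, in the order asked, and still so for the second after the job is handed in, with the robot touching nothing.
It also fails if it takes over 38 s, if anything falls off the work surface, if the arm or the gripper's body presses on something with over 40 N, if the wrist force passes 120 N, or if a joint passes its speed limit or range.

## Robot

A 6-joint arm with a two-finger parallel gripper is mounted at the origin on a cart in front of the work surface, level with it; the furniture and walls round the work are solid. World frame = base frame: x ahead of the robot, y to its left, z up, the work surface at z = 0. Lengths are in m, angles in rad, forces in N, time in s.
With the tool pointing down it reaches from about 0.325 to 0.75 m from the base axis. Payload 7.6 kg.
Tool frame: the origin (TCP) lies midway between the tips of the shut fingers; the grasp point (between the pads) lies 19 mm behind it; z points along the fingers, y is the line along which they close (so a half turn about z gives the same grasp; the last joint's range is limited). The gripper opens to 85 mm and grips with 20 to 120 N. Pads are 22 mm wide; open, the fingers measure 114 mm over their backs; the gripper's body (76 mm by 85 mm) begins 54 mm behind the grasp point. The pads swing forward as they close: fully open they stand 13 mm farther back than shut.
Start: joints at [-1.315, 0.052, 1.401, -0, 1.689, -0.07], TCP at [0.168, -0.497, 0.231] pointing down, gripper open.
Joint ranges: [-2.9, 2.9], [-0.91, 2.17], [0.12, 2.37], [-1.06, 4.2], [0.26, 2.73], [-2.93, 2.93]. Speed limits (rad/s): [2.57, 2.57, 3.01, 3.14, 3.14, 3.14].

## Interface

Orientations are given as a rotation vector (axis times angle).
In Python, from bench import manip gives the robot as it stands.
- The arm moves only by the tool carry_out, never from a script. Its argument "commands" is a list of rows, each an object with "dp": the shift along the tool's x, y, z in m, a list of three; "roll": the turn about the tool's z in degrees. A call has exactly 8 rows; each row is the pose to reach, as a shift and turn from the pose commanded when the call began, along the tool's axes at that moment; what a row does not reach only later rows make up. A row lasts 1/12 s, in which the tool goes at most 41.7 mm and 7.16 degrees, less where a joint would pass 70% of its speed; a pose out of reach is approached as far as the arm can. A call with a gripper value outside its range is refused whole. "gripper" is the opening, from 0 (shut) to 1 (fully open), set as the call begins (left out, the last holds). The fingers move at their own pace and stop on an object; "newtons" is the grip in N (left out, the last holds). Time passes only in rows, so rows that repeat a pose let the fingers close, or fill a call up. It gives the time, the measured TCP pose, the force, the opening and the grip force at its end, in the units of the state.
- manip.read_state(): the state, without advancing time (a new reading comes with each control period).
- manip.capture(name): name is "side" or "top" or "wrist"; returns a dict with "pixels" (384x512x3 uint8, red, green, blue), "mtx" (3x3 intrinsics, pixels), "R" (3x3) and "t" (3): a world point X has camera coordinates R X + t. Camera axes: x right, y down, z forward; pixel columns grow to the right and rows downward; lengths in m; the calibration is good to about 2 mm. A picture is of the moment at which its call begins. There is no depth.
- manip.hand_in(): hands the job in; it is judged then, once.
The state is a dict: "time_s": time; "joint_positions": joint angles; "qvel": joint speeds; "tau": joint torques, N m; "tcp_pos": TCP position; "tcp_rot": TCP orientation; "contact_force": force on the tool from outside, world axes, zero at the start; "torque": the same for the moment, N m; "finger_gap": opening from 0.0 (shut) to 1.0 (fully open); "grip_force": force on a finger pad.
Only numpy, scipy, OpenCV 4.12 (cv2) and the standard library are available. Lean on these libraries where they do the work, as an engineer would, in place of code of your own. Each camera call takes 0.05 s, during which the arm holds its last target. There are 200 camera calls.

## Working session

There is one attempt and no reset: what is moved stays moved. The work goes in short steps, Python scripts to look and compute and a tool call to move; the robot and the scene stay as the last step left them, time stands still between calls to the robot, and variables do not carry over. Pictures are saved under pics/ and viewed, at most 10 in all, crops included, and the job is handed in when it is done.

Besides the shell and the picture viewer there is one more tool, called after "Emit:" as name(argument=value, ...), one argument or row to a line, values as JSON. carry_out: Moves the arm, as the interface text tells. Its arguments: {"type":"object","properties":{"commands":{"type":"array","items":{"type":"object","properties":{"dp":{"type":"array","items":{"type":"number"}},"roll":{"type":"number"}}}},"gripper":{"type":"number"},"newtons":{"type":"number"}},"required":["commands"]}

```bash
mkdir -p pics; cat > h.py <<'E'
import numpy as np, cv2, json
from bench import manip
def snap(n,f):
    c=manip.capture(n); cv2.imwrite(f'pics/{f}.png',cv2.cvtColor(np.array(c['pixels'],np.uint8),cv2.COLOR_RGB2BGR))
    json.dump({k:np.array(c[k]).tolist() for k in('mtx','R','t')},open(f'pics/{f}.json','w')); return c
def cam(f):
    d=json.load(open(f'pics/{f}.json')); return [np.array(d[k]) for k in('mtx','R','t')]
def ray(f,p):
    K,R,t=cam(f); return -R.T@t, R.T@np.linalg.solve(K,[*p,1.])
def onz(f,p,z):
    o,d=ray(f,p); return o+d*(z-o[2])/d[2]
def tri(*fp):
    A=np.zeros((3,3));b=np.zeros(3)
    for f,p in fp:
        o,d=ray(f,p); d/=np.linalg.norm(d); P=np.eye(3)-np.outer(d,d); A+=P;b+=P@o
    X=np.linalg.solve(A,b)
    return X,[round(float(np.linalg.norm(proj(f,X)-p)),1) for f,p in fp]
def proj(f,X):
    K,R,t=cam(f); q=K@(R@np.array(X)+t); return q[:2]/q[2]
E
python3 - <<'E'
from h import *
a=snap('side','s0');b=snap('top','t0')
for f in('s0','t0'): K,R,t=cam(f); print(f,-R.T@t,R[2],K[0,0])
A=cv2.imread('pics/s0.png');B=cv2.imread('pics/t0.png')
cv2.imwrite('pics/both.png',cv2.resize(np.hstack([A,B]),(800,300)))
cv2.imwrite('pics/sb.png',cv2.resize(A,(800,600)));cv2.imwrite('pics/tb.png',cv2.resize(B,(800,600)))
s=manip.read_state();print(s['tcp_pos'],s['tcp_rot'],s['time_s'])
E
```

```text
s0 [0.21802644 0.82724341 0.6555583 ] [ 0.28007926 -0.81053137 -0.51438751] 399.17048684186415
t0 [ 0.36552335 -0.04530462  1.21004187] [ 0.14928189  0.00240675 -0.98879175] 422.0426737568034
[ 0.16799004 -0.4971094   0.23056023] [-3.09862221e+00 -5.09255529e-01  1.82626471e-04] 0.1
```

View pics/sb.png

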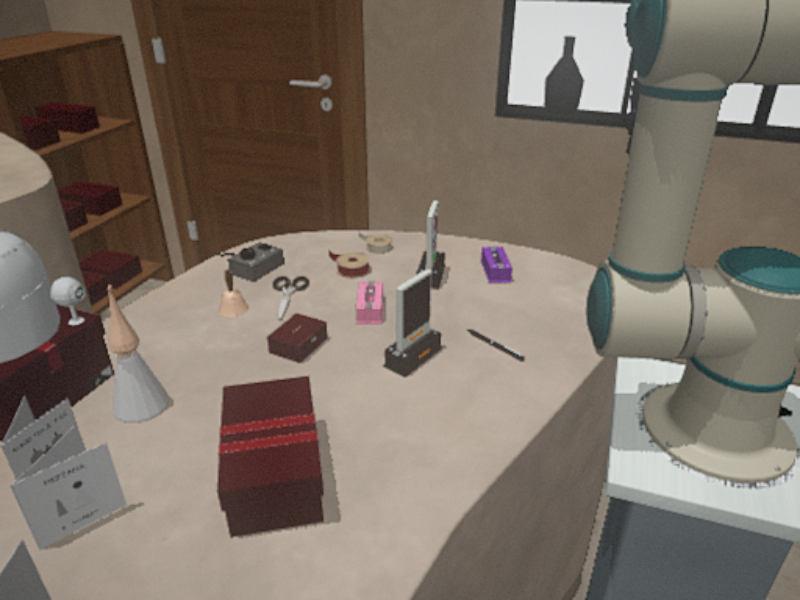

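View pics/tb.png

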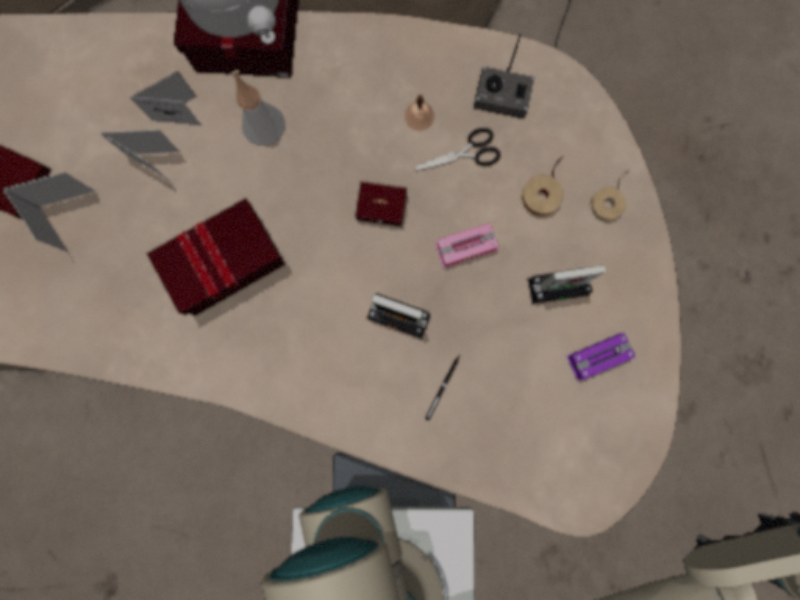

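The side view shows the near display at (415,310), dark with an amber bar, and the far one at (432,240). In the top view they are at (400,312) and (568,283). The gift box is at (215,255) in the top view. The look-alikes are the pink dock at (467,246) and the purple dock at (602,357), plus the small dark red box at (382,204) and the other red boxes. By elimination the charged display is the far one, so I'll check it in close crops.

```bash
python3 - <<'E'
from h import *
A=cv2.imread('pics/s0.png');B=cv2.imread('pics/t0.png')
c1=A[122:192,240:310];c2=B[155:205,325:400]
# left: side crop x8 origin (240,122) ; right: top crop
k=cv2.INTER_CUBIC
L=cv2.resize(A[125:190,255:300],None,fx=9,fy=9,interpolation=k)   #405x585
R1=cv2.resize(B[160:200,330:395],None,fx=6,fy=6,interpolation=k) #390x240
R2=cv2.resize(B[120:206,85:190],None,fx=3.7,fy=3.7,interpolation=k)
o=np.zeros((600,800,3),np.uint8);o[:585,:405]=L;o[:240,408:798]=R1;h,w=R2.shape[:2];o[250:250+h,408:408+w]=R2
cv2.imwrite('pics/c1.png',o)
E
```

```text
(no output)
```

View pics/c1.png

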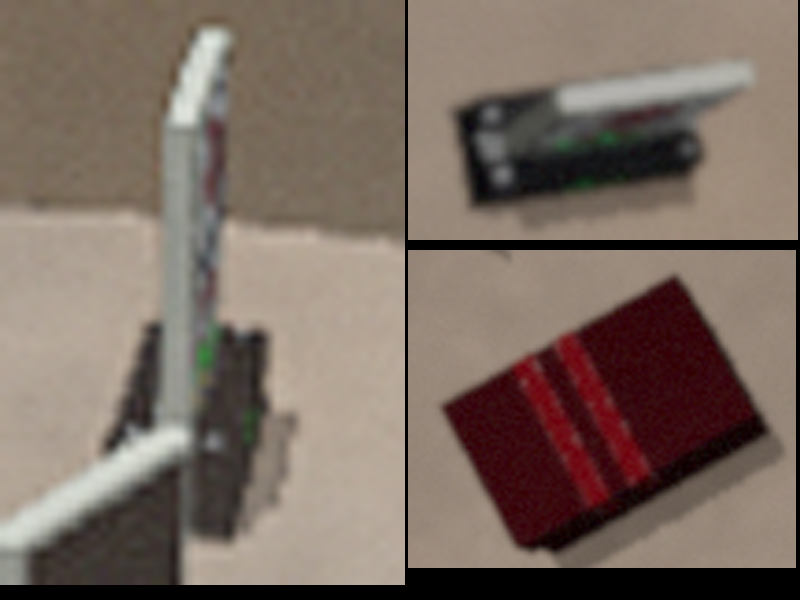

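The crops confirm it: the far display is lit with a green bar, and its screen faces the robot side. Its top edge runs from (559,97) to (753,74) in the top crop, and from (181,120) to (216,35) in the side crop.

```bash
python3 - <<'E'
from h import *
from scipy.spatial.transform import Rotation as Ro
S=lambda u,v:((u+.5)/9-.5+255,(v+.5)/9-.5+125)
T=lambda u,v:((u-408+.5)/6-.5+330,(v+.5)/6-.5+160)
G=lambda u,v:((u-408+.5)/3.7-.5+85,(v-250+.5)/3.7-.5+120)
l=tri(('s0',S(181,120)),('t0',T(559,97)));r=tri(('s0',S(216,35)),('t0',T(753,74)))
print(l,r); d=r[0]-l[0];print(np.linalg.norm(d),np.degrees(np.arctan2(d[1],d[0])))
P=[onz('t0',G(*p),.089) for p in((443,406),(675,277),(520,545),(752,414))]
for p in P:print(p.round(4))
for i,j in((0,1),(2,3),(0,2),(1,3)):
  d=P[j]-P[i];print(i,j,np.linalg.norm(d).round(4),np.degrees(np.arctan2(d[1],d[0])).round(1))
s=manip.read_state();print(Ro.from_rotvec(s['tcp_rot']).as_matrix().round(3))
K,R,t=[np.array(manip.capture('wrist')[k]) for k in('mtx','R','t')]
Rt=Ro.from_rotvec(s['tcp_rot']).as_matrix();print('wristcam in tool',Rt.T@(-R.T@t-s['tcp_pos']),(R@Rt).round(2),K[0,0])
E
```

```text
(array([ 0.5445578 , -0.27879108,  0.15789624]), [0.0, 0.1]) (array([ 0.5558039 , -0.3612471 ,  0.15616065]), [0.2, 0.3])
0.08323750128869684 -82.23340755303761
[0.5893 0.4106 0.089 ]
[0.6879 0.2451 0.089 ]
[0.4875 0.3481 0.089 ]
[0.585  0.1842 0.089 ]
0 1 0.1927 -59.2
2 3 0.1908 -59.3
0 2 0.1195 -148.5
1 3 0.1196 -149.4
[[ 0.947  0.32  -0.   ]
 [ 0.32  -0.947  0.001]
 [ 0.    -0.001 -1.   ]]
wristcam in tool [ 0.06870696  0.00095146 -0.14241438] [[-0.    1.   -0.  ]
 [-0.96 -0.   -0.27]
 [-0.27  0.    0.96]] 299.84059835217613
```

Emit:
carry_out(
  commands=[
    {"dp": [0.02, -0.002, -0.002], "roll": -4},
    {"dp": [0.055, -0.006, -0.004], "roll": -10},
    {"dp": [0.09, -0.01, -0.006], "roll": -17},
    {"dp": [0.13, -0.014, -0.008], "roll": -24},
    {"dp": [0.17, -0.018, -0.01], "roll": -31},
    {"dp": [0.21, -0.022, -0.012], "roll": -38},
    {"dp": [0.25, -0.027, -0.014], "roll": -45},
    {"dp": [0.285, -0.03, -0.016], "roll": -52},
  ],
  gripper=1,
)

```text
time_s: 0.92
tcp_pos: [0.4305, -0.3761, 0.2473]
tcp_rot: [-2.557, -1.826, -0.0]
contact_force: [-0.1, -0.1, 0.2]
finger_gap: 0.998
grip_force: 0.0
```

```bash
cat >> h.py <<'E'
from scipy.spatial.transform import Rotation as Ro
def goto(p,yaw):  # print dp, roll to put TCP at p with tool y at yaw deg
    s=manip.read_state();M=Ro.from_rotvec(s['tcp_rot']).as_matrix()
    a=np.degrees(np.arctan2(M[1,1],M[0,1]))
    print('t',s['time_s'],'tcp',np.round(s['tcp_pos'],4),'y at',round(a,2),'dp',(M.T@(np.array(p)-s['tcp_pos'])).round(4),'roll',round((a-yaw+180)%360-180,2),'F',np.round(s['contact_force'],1),'gap',s['finger_gap'],'grip',s['grip_force'])
E
python3 -c "
from h import *
goto([.55,-.32,.25],7.8)"
```

```text
t 0.9167 tcp [ 0.4305 -0.3761  0.2473] y at -18.94 dp [ 0.0919  0.0948 -0.0026] roll -26.74 F [-0.1 -0.1  0.2] gap 0.9976121642671707 grip 0.0
```

Emit:
carry_out(
  commands=[
    {"dp": [0.02, 0.02, 0], "roll": -6},
    {"dp": [0.04, 0.04, 0], "roll": -12},
    {"dp": [0.06, 0.06, 0], "roll": -18},
    {"dp": [0.075, 0.078, 0], "roll": -23},
    {"dp": [0.087, 0.09, 0], "roll": -26.5},
    {"dp": [0.092, 0.095, 0], "roll": -26.5},
    {"dp": [0.092, 0.095, 0], "roll": -26.5},
    {"dp": [0.092, 0.095, 0], "roll": -26.5},
  ],
)

```text
time_s: 1.58
tcp_pos: [0.5481, -0.3227, 0.247]
tcp_rot: [-2.08, -2.354, 0.001]
contact_force: [-0.6, -0.2, 0.8]
finger_gap: 0.999
grip_force: 0.0
```

```bash
python3 -c "
from h import *
goto([.55,-.32,.123],7.8)
snap('wrist','w1')
A=cv2.imread('pics/w1.png');cv2.imwrite('pics/w1b.png',cv2.resize(A,(800,600),interpolation=cv2.INTER_CUBIC))"
```

```text
t 1.5833 tcp [ 0.5481 -0.3227  0.247 ] y at 7.06 dp [0.0024 0.0022 0.124 ] roll -0.74 F [-0.6 -0.2  0.8] gap 0.9992617974304802 grip 0.0
```

View pics/w1b.png

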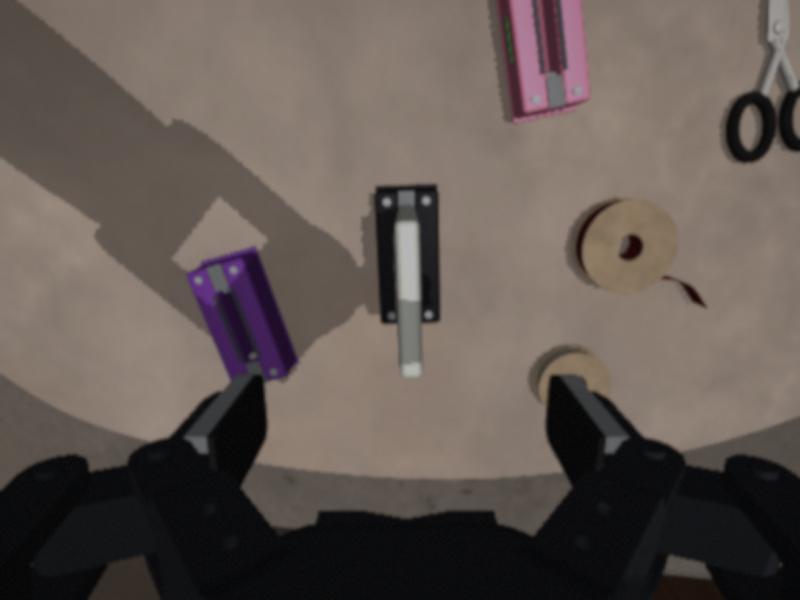

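The wrist view shows the slab's top edge running from about (406,221) to (411,375), centred between the fingers, with the dock beneath it. I'll compare this with my estimate.

```bash
python3 -c "
from h import *
W=lambda u,v:((u+.5)/1.5625-.5,(v+.5)/1.5625-.5)
S=lambda u,v:((u+.5)/9-.5+255,(v+.5)/9-.5+125)
T=lambda u,v:((u-408+.5)/6-.5+330,(v+.5)/6-.5+160)
a=tri(('w1',W(406.5,221)),('t0',T(559,97)),('s0',S(181,120)));b=tri(('w1',W(411,375)),('t0',T(753,74)),('s0',S(216,35)))
print(a,b);d=a[0]-b[0];print((a[0]+b[0])/2,np.linalg.norm(d),np.degrees(np.arctan2(d[1],d[0]))-90)
p=onz('w1',W(406.5,221),.16);q=onz('w1',W(411,375),.16);d=p-q;print((p+q)/2,np.linalg.norm(d),np.degrees(np.arctan2(d[1],d[0]))-90)
m=(p+q)/2;goto([m[0],m[1],.124],np.degrees(np.arctan2(d[1],d[0]))-90)
"
```

```text
(array([ 0.54459262, -0.27877855,  0.15789213]), [0.1, 0.1, 0.0]) (array([ 0.55626689, -0.36095023,  0.15604218]), [1.3, 0.5, 0.1])
[ 0.55042975 -0.31986439  0.15696715] 0.08301744666109175 8.085995892367947
[ 0.55077816 -0.31855955  0.16      ] 0.08096463516584912 8.73159623850573
t 1.6333 tcp [ 0.5478 -0.323   0.2473] y at 7.04 dp [0.004  0.0035 0.1233] roll -1.7 F [-0.1  0.2 -0.2] gap 0.9961166374678466 grip 0.0
```

Emit:
carry_out(
  commands=[
    {"dp": [0.003, 0.003, 0.02], "roll": -1.2},
    {"dp": [0.003, 0.003, 0.05], "roll": -1.2},
    {"dp": [0.003, 0.003, 0.08], "roll": -1.2},
    {"dp": [0.003, 0.003, 0.105], "roll": -1.2},
    {"dp": [0.003, 0.003, 0.12], "roll": -1.2},
    {"dp": [0.003, 0.003, 0.124], "roll": -1.2},
    {"dp": [0.003, 0.003, 0.124], "roll": -1.2},
    {"dp": [0.003, 0.003, 0.124], "roll": -1.2},
  ],
)

```text
time_s: 2.3
tcp_pos: [0.5511, -0.3199, 0.1249]
tcp_rot: [2.054, 2.375, 0.0]
contact_force: [0.5, -1.0, 0.2]
finger_gap: 1.003
grip_force: 0.0
```

```bash
python3 -c "
from h import *
goto([.5504,-.3195,.123],8.2)
snap('wrist','w2')
A=cv2.imread('pics/w2.png');cv2.imwrite('pics/w2b.png',cv2.resize(A[100:384],None,fx=1.5,fy=1.5,interpolation=cv2.INTER_CUBIC))"
```

```text
t 2.3 tcp [ 0.5511 -0.3199  0.1249] y at 8.29 dp [ 0.0005 -0.0007  0.0019] roll 0.09 F [ 0.5 -1.   0.2] gap 1.0026359959036912 grip 0.0
```

View pics/w2b.png

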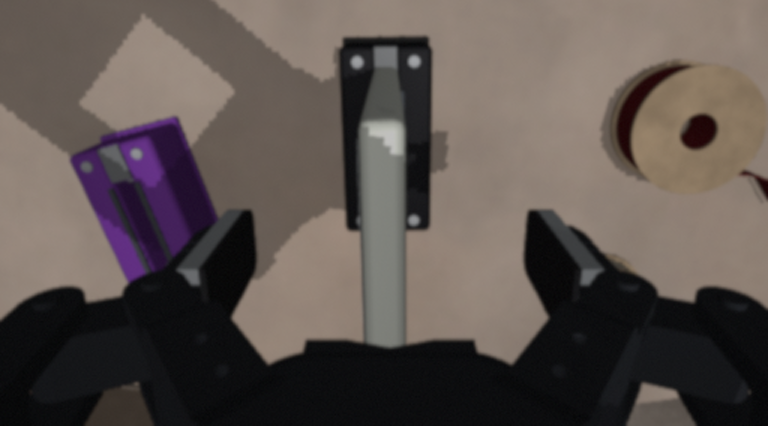

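The slab is within about 2 mm of mid-gripper and parallel to the pads. Closing now.

Emit:
carry_out(
  commands=[
    {"dp": [0, -0.0015, 0.001]},
    {"dp": [0, -0.0015, 0.001]},
    {"dp": [0, -0.0015, 0.001]},
    {"dp": [0, -0.0015, 0.001]},
    {"dp": [0, -0.0015, 0.001]},
    {"dp": [0, -0.0015, 0.001]},
    {"dp": [0, -0.0015, 0.001]},
    {"dp": [0, -0.0015, 0.001]},
  ],
  gripper=0,
  newtons=60,
)

```text
invalid input
```

Emit:
carry_out(
  commands=[
    {"dp": [0, -0.0015, 0.001], "roll": 0},
    {"dp": [0, -0.0015, 0.001], "roll": 0},
    {"dp": [0, -0.0015, 0.001], "roll": 0},
    {"dp": [0, -0.0015, 0.001], "roll": 0},
    {"dp": [0, -0.0015, 0.001], "roll": 0},
    {"dp": [0, -0.0015, 0.001], "roll": 0},
    {"dp": [0, -0.0015, 0.001], "roll": 0},
    {"dp": [0, -0.0015, 0.001], "roll": 0},
  ],
  gripper=0,
  newtons=60,
)

```text
time_s: 3.02
tcp_pos: [0.5498, -0.3193, 0.1225]
tcp_rot: [2.053, 2.377, -0.0]
contact_force: [0.4, 0.9, 0.9]
finger_gap: 0.132
grip_force: 58.7
```

Emit:
carry_out(
  commands=[
    {"dp": [0, 0, -0.003], "roll": 0},
    {"dp": [0, 0, -0.006], "roll": 0},
    {"dp": [0, 0, -0.009], "roll": 0},
    {"dp": [0, 0, -0.012], "roll": 0},
    {"dp": [0, 0, -0.016], "roll": 0},
    {"dp": [0, 0, -0.022], "roll": 0},
    {"dp": [0, 0, -0.03], "roll": 0},
    {"dp": [0, 0, -0.04], "roll": 0},
  ],
)

```text
time_s: 3.68
tcp_pos: [0.5498, -0.3193, 0.1637]
tcp_rot: [2.053, 2.377, 0.0]
contact_force: [0.8, -0.2, -1.6]
finger_gap: 0.134
grip_force: 59.5
```

Emit:
carry_out(
  commands=[
    {"dp": [0, 0, -0.015], "roll": 0},
    {"dp": [0, 0, -0.035], "roll": 0},
    {"dp": [0, 0, -0.06], "roll": 0},
    {"dp": [0, 0, -0.085], "roll": 0},
    {"dp": [0, 0, -0.11], "roll": 0},
    {"dp": [0, 0, -0.13], "roll": 0},
    {"dp": [0, 0, -0.14], "roll": 0},
    {"dp": [0, 0, -0.14], "roll": 0},
  ],
)

```text
time_s: 4.35
tcp_pos: [0.5502, -0.3196, 0.3066]
tcp_rot: [2.049, 2.373, 0.001]
contact_force: [-0.7, -0.9, -2.1]
finger_gap: 0.133
grip_force: 59.6
```

```bash
python3 -c "
from h import *
snap('side','s1');snap('wrist','w3')
A=cv2.imread('pics/s1.png');B=cv2.imread('pics/w3.png')
A=cv2.resize(A[80:200,220:320],None,fx=4,fy=4);B=cv2.resize(B[84:384,56:456],(400,300))
o=np.zeros((480,800,3),np.uint8);o[:,:400]=A;o[:300,400:]=B
cv2.imwrite('pics/c2.png',o)
goto([.42,.20,.30],30.75)"
```

```text
t 4.45 tcp [ 0.5497 -0.3192  0.3019] y at 8.37 dp [ 0.5325 -0.0527  0.0019] roll -22.38 F [ 0.1  1.  -3.1] gap 0.13416466985898148 grip 59.6252703666687
```

View pics/c2.png

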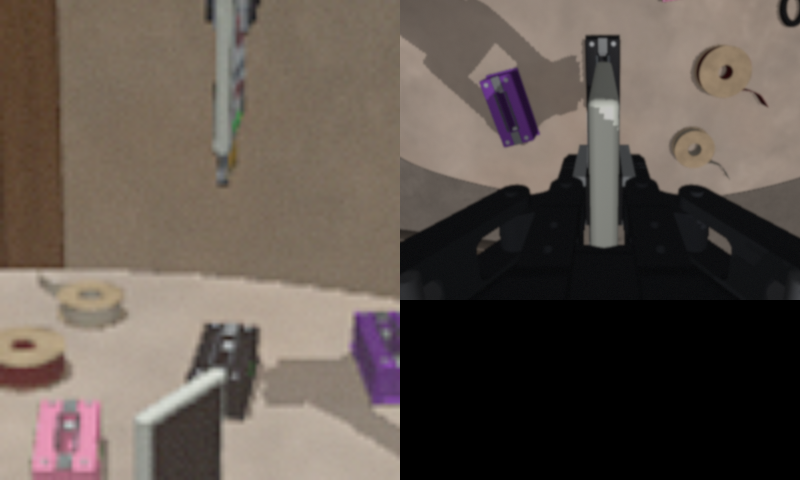

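The charged display is out of dock A, its blade clear at (222,185) in the crop, and the other display is untouched. I'll carry it high to the box.

Emit:
carry_out(
  commands=[
    {"dp": [0.015, 0.001, 0], "roll": -1},
    {"dp": [0.04, 0.003, 0], "roll": -2},
    {"dp": [0.075, 0.005, 0], "roll": -4},
    {"dp": [0.115, 0.007, 0], "roll": -6},
    {"dp": [0.155, 0.009, 0], "roll": -8},
    {"dp": [0.195, 0.012, 0], "roll": -10},
    {"dp": [0.235, 0.014, 0], "roll": -11},
    {"dp": [0.275, 0.016, 0], "roll": -12},
  ],
)

```text
time_s: 5.12
tcp_pos: [0.5244, -0.043, 0.3001]
tcp_rot: [-1.791, -2.577, 0.002]
contact_force: [1.6, 0.1, -2.5]
finger_gap: 0.135
grip_force: 59.6
```

```bash
python3 -c "
from h import *
goto([.50,.245,.30],30.75)"
```

```text
t 5.1167 tcp [ 0.5244 -0.043   0.3001] y at 20.41 dp [0.2784 0.0776 0.0004] roll -10.34 F [ 1.6  0.1 -2.5] gap 0.13460691379052683 grip 59.59176957607269
```

Emit:
carry_out(
  commands=[
    {"dp": [0.04, 0.011, 0], "roll": -1.5},
    {"dp": [0.08, 0.022, 0], "roll": -3},
    {"dp": [0.12, 0.033, 0], "roll": -5},
    {"dp": [0.16, 0.045, 0], "roll": -7},
    {"dp": [0.2, 0.056, 0], "roll": -8.5},
    {"dp": [0.235, 0.066, 0], "roll": -9.5},
    {"dp": [0.265, 0.074, 0], "roll": -10.3},
    {"dp": [0.278, 0.0775, 0], "roll": -10.3},
  ],
)

```text
time_s: 5.78
tcp_pos: [0.4999, 0.2462, 0.2998]
tcp_rot: [-1.547, -2.731, 0.004]
contact_force: [-0.1, -0.4, -1.6]
finger_gap: 0.131
grip_force: 59.6
```

Emit:
carry_out(
  commands=[
    {"dp": [0, 0, 0], "roll": 0},
    {"dp": [0, 0, 0], "roll": 0},
    {"dp": [0, 0, 0], "roll": 0},
    {"dp": [0, 0, 0], "roll": 0},
    {"dp": [0, 0, 0], "roll": 0},
    {"dp": [0, 0, 0], "roll": 0},
    {"dp": [0, 0, 0], "roll": 0},
    {"dp": [0, 0, 0], "roll": 0},
  ],
)

```text
time_s: 6.45
tcp_pos: [0.5015, 0.2424, 0.3024]
tcp_rot: [1.556, 2.729, 0.0]
contact_force: [-0.9, 0.6, -1.5]
finger_gap: 0.131
grip_force: 59.6
```

```bash
python3 -c "
from h import *
goto([.5096,.2507,.1125],30.75)
snap('wrist','w4');snap('side','s2')
A=cv2.imread('pics/s0.png');B=cv2.imread('pics/w4.png');C=cv2.imread('pics/s2.png')
o=np.zeros((600,800,3),np.uint8)
o[:300,:400]=cv2.resize(B,(400,300))
o[:300,410:785]=cv2.resize(A[230:350,130:280],None,fx=2.5,fy=2.5,interpolation=cv2.INTER_CUBIC)[:300,:375]
o[302:600,:500]=cv2.resize(B[85:234,262:512],None,fx=2,fy=2,interpolation=cv2.INTER_CUBIC)
o[302:600,502:800]=cv2.resize(C[160:309,110:259],None,fx=2,fy=2,interpolation=cv2.INTER_CUBIC)
cv2.imwrite('pics/c3.png',o)
"
```

```text
t 6.45 tcp [0.5015 0.2424 0.3024] y at 30.63 dp [0.003  0.0112 0.1899] roll -0.12 F [-0.9  0.6 -1.5] gap 0.1305313541412524 grip 59.596776366233826
```

View pics/c3.png

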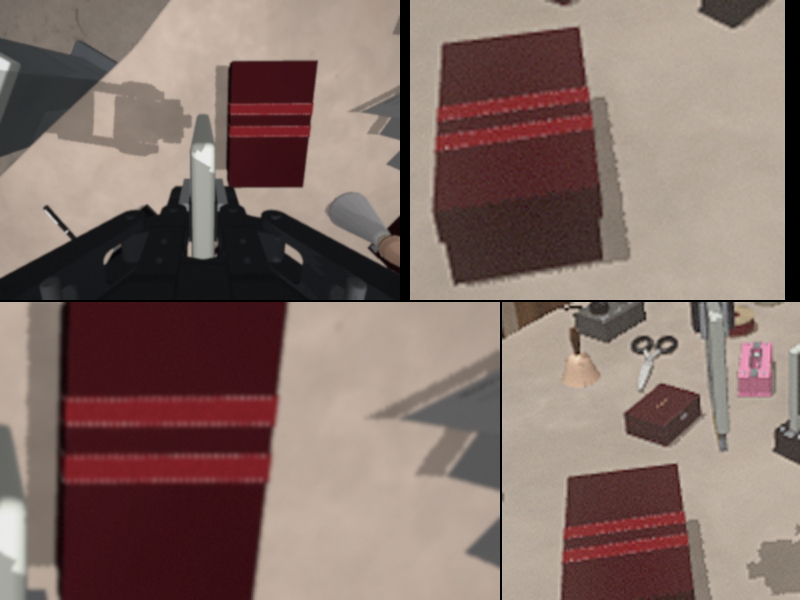

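The wrist view shows the box's front top edge from about (231,62) to (228,187) in the top-left panel. In the side crop the same edge runs from about (580,28) to (601,192).

```bash
python3 -c "
from h import *
from scipy.optimize import least_squares
w=lambda u,v:((u+.5)/.78125-.5,(v+.5)/.78125-.5)
S=lambda u,v:((u-410+.5)/2.5-.5+130,(v+.5)/2.5-.5+230)
G=lambda u,v:((u-408+.5)/3.7-.5+85,(v-250+.5)/3.7-.5+120)
# corners: (sx,sy)
obs=[('w4',w(230.5,62),-1,1),('w4',w(228,187),-1,-1),('w4',w(317,61),1,1),('w4',w(303,187),1,-1),
('t0',G(443,406),1,1),('t0',G(675,277),1,-1),('t0',G(520,545),-1,1),('t0',G(752,414),-1,-1),
('s0',S(580,28),-1,-1),('s0',S(443,43),1,-1),('s0',S(437,210),1,1)]
def res(q,full=False):
  x,y,a=q;c,s=np.cos(a),np.sin(a);r=[]
  for f,p,sx,sy in obs:
    X=[x+c*sx*.061-s*sy*.098,y+s*sx*.061+c*sy*.098,.0885];r.append(proj(f,X)-p)
  return np.array(r) if full else np.ravel(r)
o=least_squares(res,[.587,.297,.53],loss='soft_l1');print(o.x[:2],np.degrees(o.x[2]));print(res(o.x,1).round(1))
for n,p in(('l',[('w4',w(230.5,62)),('t0',G(520,545))]),('r',[('w4',w(228,187)),('t0',G(752,414)),('s0',S(580,28))])): print(n,tri(*p))
a=onz('w4',w(230.5,62),.0885);b=onz('w4',w(228,187),.0885);d=a-b;print(a,b,np.degrees(np.arctan2(d[1],d[0]))-90,np.linalg.norm(d))
"
```

```text
[0.5890589  0.29760856] 31.210752077018125
[[ 0.2 -1.1]
 [ 0.2  1. ]
 [-1.  -1. ]
 [-1.1 -0. ]
 [-0.8 -0.4]
 [-0.  -1.4]
 [-0.6  0.5]
 [ 0.8 -0.9]
 [-0.2 -1.7]
 [ 0.  -0.7]
 [-0.9 -1.3]]
l (array([0.4870444 , 0.34866704, 0.08791951]), [0.5, 0.2])
r (array([0.58631805, 0.18399405, 0.08634563]), [1.3, 0.4, 0.4])
[0.48648273 0.34873339 0.0885    ] [0.58669439 0.18317493 0.0885    ] 31.186296754000054 0.19352514009224317
```

Emit:
carry_out(
  commands=[
    {"dp": [0.001, 0.006, 0.02], "roll": -0.6},
    {"dp": [0.002, 0.012, 0.055], "roll": -0.6},
    {"dp": [0.002, 0.012, 0.09], "roll": -0.6},
    {"dp": [0.002, 0.012, 0.12], "roll": -0.6},
    {"dp": [0.002, 0.012, 0.15], "roll": -0.6},
    {"dp": [0.002, 0.012, 0.17], "roll": -0.6},
    {"dp": [0.002, 0.012, 0.18], "roll": -0.6},
    {"dp": [0.002, 0.012, 0.18], "roll": -0.6},
  ],
)

```text
time_s: 7.22
tcp_pos: [0.5095, 0.2501, 0.1196]
tcp_rot: [-1.539, -2.735, 0.006]
contact_force: [0.5, 0.1, -2.7]
finger_gap: 0.133
grip_force: 59.5
```

Emit:
carry_out(
  commands=[
    {"dp": [0, 0, 0.002], "roll": 0},
    {"dp": [0, 0, 0.004], "roll": 0},
    {"dp": [0, 0, 0.005], "roll": 0},
    {"dp": [0, 0, 0.006], "roll": 0},
    {"dp": [0, 0, 0.007], "roll": 0},
    {"dp": [0, 0, 0.008], "roll": 0},
    {"dp": [0, 0, 0.008], "roll": 0},
    {"dp": [0, 0, 0.008], "roll": 0},
  ],
)

```text
time_s: 7.88
tcp_pos: [0.5107, 0.2506, 0.1143]
tcp_rot: [1.54, 2.738, -0.0]
contact_force: [0.0, -0.1, -2.1]
finger_gap: 0.135
grip_force: 59.6
```

```bash
python3 -c "
from h import *
goto([.5109,.2505,.1125],31.2)"
```

```text
t 7.8833 tcp [0.5107 0.2506 0.1143] y at 31.27 dp [-0.0002  0.0001  0.0018] roll 0.07 F [ 0.  -0.1 -2.1] gap 0.13522084607899118 grip 59.551191329956055
```

Not touching yet, so I'll keep going down slowly.

Emit:
carry_out(
  commands=[
    {"dp": [0, 0, 0.0005], "roll": 0},
    {"dp": [0, 0, 0.001], "roll": 0},
    {"dp": [0, 0, 0.0015], "roll": 0},
    {"dp": [0, 0, 0.002], "roll": 0},
    {"dp": [0, 0, 0.002], "roll": 0},
    {"dp": [0, 0, 0.002], "roll": 0},
    {"dp": [0, 0, 0.002], "roll": 0},
    {"dp": [0, 0, 0.002], "roll": 0},
  ],
)

```text
time_s: 8.55
tcp_pos: [0.5108, 0.2506, 0.1125]
tcp_rot: [1.54, 2.738, 0.0]
contact_force: [-0.7, -0.2, -0.2]
finger_gap: 0.131
grip_force: 59.9
```

Emit:
carry_out(
  commands=[
    {"dp": [0, 0, 0.0005], "roll": 0},
    {"dp": [0, 0, 0.0008], "roll": 0},
    {"dp": [0, 0, 0.0008], "roll": 0},
    {"dp": [0, 0, 0.0008], "roll": 0},
    {"dp": [0, 0, 0.0008], "roll": 0},
    {"dp": [0, 0, 0.0008], "roll": 0},
    {"dp": [0, 0, 0.0008], "roll": 0},
    {"dp": [0, 0, 0.0008], "roll": 0},
  ],
)

```text
time_s: 9.22
tcp_pos: [0.5109, 0.2507, 0.1125]
tcp_rot: [1.54, 2.737, 0.001]
contact_force: [-2.0, -0.2, 6.0]
finger_gap: 0.133
grip_force: 60.6
```

The foot bears on the counter with about 6 N. I'll open a little, and then let the front finger tip it back.

Emit:
carry_out(
  commands=[
    {"dp": [0, 0, 0], "roll": 0},
    {"dp": [0, 0, 0], "roll": 0},
    {"dp": [0, 0, 0], "roll": 0},
    {"dp": [0, 0, 0], "roll": 0},
    {"dp": [0, 0, 0], "roll": 0},
    {"dp": [0, 0, 0], "roll": 0},
    {"dp": [0, 0, 0], "roll": 0},
    {"dp": [0, 0, 0], "roll": 0},
  ],
  gripper=0.45,
  newtons=20,
)

```text
time_s: 9.88
tcp_pos: [0.5107, 0.2506, 0.1114]
tcp_rot: [1.541, 2.738, -0.0]
contact_force: [0.5, -0.2, -0.5]
finger_gap: 0.454
grip_force: 0.0
```

```bash
python3 -c "
from h import *
goto([.5109,.2505,.1125],31.2)
snap('wrist','w5');snap('side','s3')
B=cv2.imread('pics/w5.png');C=cv2.imread('pics/s3.png')
o=np.zeros((600,800,3),np.uint8)
o[:300,:400]=cv2.resize(B,(400,300))
o[:600,400:]=cv2.resize(C[200:350,140:240],None,fx=4,fy=4,interpolation=cv2.INTER_CUBIC)
cv2.imwrite('pics/c4.png',o)"
```

```text
t 9.8833 tcp [0.5107 0.2506 0.1114] y at 31.27 dp [-0.0002  0.0001 -0.0011] roll 0.07 F [ 0.5 -0.2 -0.5] gap 0.45400554549320393 grip 0.0
```

View pics/c4.png

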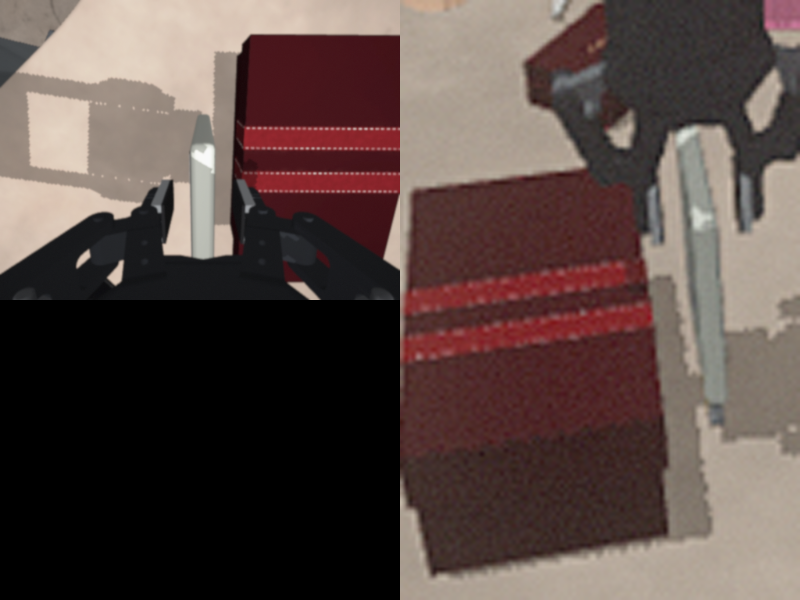

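The display stands on its own between the open pads, and the rear finger is clear above the box. I'll tip it back gently.

Emit:
carry_out(
  commands=[
    {"dp": [0, 0.003, 0], "roll": 0},
    {"dp": [0, 0.006, 0], "roll": 0},
    {"dp": [0, 0.009, 0], "roll": 0},
    {"dp": [0, 0.011, 0], "roll": 0},
    {"dp": [0, 0.013, 0], "roll": 0},
    {"dp": [0, 0.015, 0], "roll": 0},
    {"dp": [0, 0.017, 0], "roll": 0},
    {"dp": [0, 0.019, 0], "roll": 0},
  ],
)

```text
time_s: 10.65
tcp_pos: [0.5271, 0.2605, 0.1114]
tcp_rot: [1.541, 2.738, -0.0]
contact_force: [-0.2, 0.0, -0.7]
finger_gap: 0.448
grip_force: 0.0
```

Emit:
carry_out(
  commands=[
    {"dp": [0, 0.002, 0], "roll": 0},
    {"dp": [0, 0.004, 0], "roll": 0},
    {"dp": [0, 0.006, 0], "roll": 0},
    {"dp": [0, 0.008, 0], "roll": 0},
    {"dp": [0, 0.01, 0], "roll": 0},
    {"dp": [0, 0.012, 0], "roll": 0},
    {"dp": [0, 0.014, 0], "roll": 0},
    {"dp": [0, 0.015, 0], "roll": 0},
  ],
)

```text
time_s: 11.32
tcp_pos: [0.54, 0.2683, 0.1115]
tcp_rot: [1.541, 2.738, -0.0]
contact_force: [0.6, 0.3, 0.3]
finger_gap: 0.455
grip_force: 0.0
```

```bash
python3 -c "
from h import *
goto([.5109,.2505,.1125],31.2)
snap('wrist','w6');snap('side','s4')
B=cv2.imread('pics/w6.png');C=cv2.imread('pics/s4.png')
o=np.zeros((600,800,3),np.uint8)
o[:300,:400]=cv2.resize(B,(400,300))
o[:600,400:]=cv2.resize(C[200:350,140:240],None,fx=4,fy=4,interpolation=cv2.INTER_CUBIC)
cv2.imwrite('pics/c5.png',o)"
```

```text
t 11.3167 tcp [0.54   0.2683 0.1115] y at 31.27 dp [-0.0001 -0.0341 -0.001 ] roll 0.07 F [0.6 0.3 0.3] gap 0.45507601197604813 grip 0.0
```

View pics/c5.png

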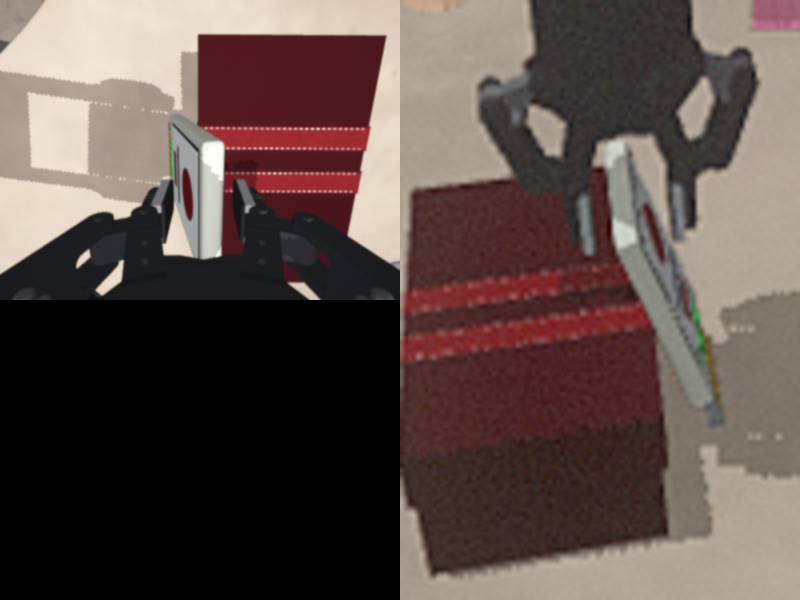

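The display leans on the box edge with its foot in place and both fingers clear of it. I'll withdraw straight up.

Emit:
carry_out(
  commands=[
    {"dp": [0, 0, -0.004], "roll": 0},
    {"dp": [0, 0, -0.01], "roll": 0},
    {"dp": [0, 0, -0.018], "roll": 0},
    {"dp": [0, 0, -0.028], "roll": 0},
    {"dp": [0, 0, -0.045], "roll": 0},
    {"dp": [0, 0, -0.07], "roll": 0},
    {"dp": [0, 0, -0.095], "roll": 0},
    {"dp": [0, 0, -0.12], "roll": 0},
  ],
)

```text
time_s: 12.08
tcp_pos: [0.5397, 0.2682, 0.234]
tcp_rot: [1.54, 2.737, 0.001]
contact_force: [0.9, 0.1, 0.8]
finger_gap: 0.448
grip_force: 0.0
```

Emit:
carry_out(
  commands=[
    {"dp": [0, -0.01, -0.01], "roll": 0},
    {"dp": [0, -0.04, -0.02], "roll": 0},
    {"dp": [0, -0.07, -0.03], "roll": 0},
    {"dp": [0, -0.1, -0.03], "roll": 0},
    {"dp": [0, -0.11, -0.03], "roll": 0},
    {"dp": [0, -0.11, -0.03], "roll": 0},
    {"dp": [0, -0.11, -0.03], "roll": 0},
    {"dp": [0, -0.11, -0.03], "roll": 0},
  ],
)

```text
time_s: 12.75
tcp_pos: [0.4463, 0.2114, 0.262]
tcp_rot: [1.54, 2.737, 0.001]
contact_force: [0.6, -0.2, 0.6]
finger_gap: 0.449
grip_force: 0.0
```

```bash
python3 -c "
from h import *
snap('top','t5');snap('side','s5');snap('wrist','w7')
B=cv2.imread('pics/w7.png');C=cv2.imread('pics/s5.png');D=cv2.imread('pics/t5.png')
o=np.zeros((600,800,3),np.uint8)
o[:300,:400]=cv2.resize(B,(400,300))
o[:600,400:]=cv2.resize(C[200:350,140:240],None,fx=4,fy=4,interpolation=cv2.INTER_CUBIC)
o[302:600,:397]=cv2.resize(D[110:259,95:294],(397,298))
cv2.imwrite('pics/c6.png',o);print(manip.read_state()['contact_force'])"
```

```text
[ 0.71735201 -0.10855175  0.1989312 ]
```

View pics/c6.png

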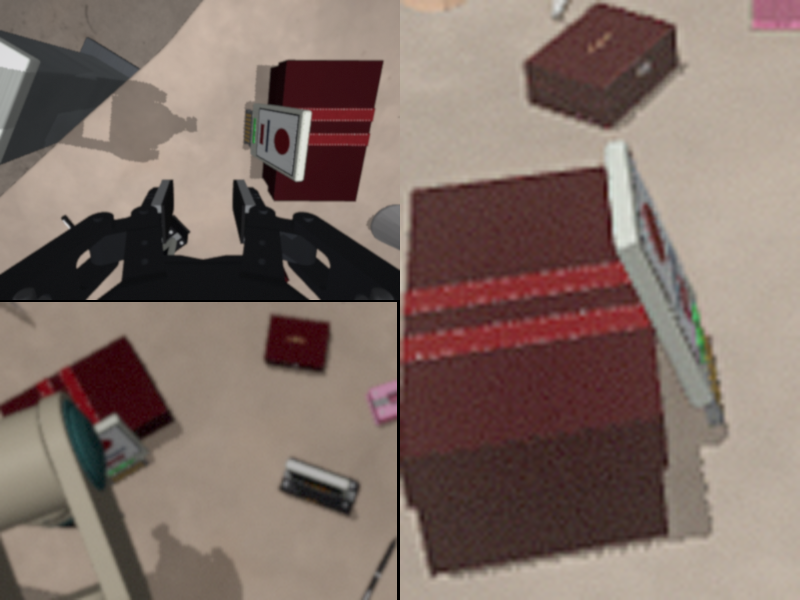

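The display leans freely against the box with its screen to the front, its top edge at about (307,111)–(300,179) in the wrist panel. The other display is still in its dock. One check of lean, squareness and centring follows.

```bash
python3 -c "
from h import *
w=lambda u,v:((u+.5)/.78125-.5,(v+.5)/.78125-.5)
S=lambda u,v:((u-400+.5)/4-.5+140,(v+.5)/4-.5+200)
a=tri(('w7',w(307,111)),('s5',S(625,240)));b=tri(('w7',w(300,179)),('s5',S(615,147)));print(a,b)
d=a[0]-b[0];m=(a[0]+b[0])/2;print('yaw',np.degrees(np.arctan2(d[1],d[0]))-90,np.linalg.norm(d))
y=np.radians(31.2);c,s=np.cos(y),np.sin(y);M=np.array([[c,s],[-s,c]]);print('top in box',M@(m[:2]-[.589,.2976]),m[2],'lean cos',np.degrees(np.arccos(min(1,m[2]/.152))))
th=np.radians(15)
for sy in(1,-1):
  X=-.061-.0256+ (-.004*np.cos(th)+.15*np.sin(th)); Y=sy*.042; P=np.r_[M.T@[X,Y]+[.589,.2976],.15*np.cos(th)+.001]
  p=proj('w7',P);q=proj('s5',P);print('pred panel',(p+.5)*.78125-.5,(q-[140,200]+.5)*4-.5+[400,0])
"
```

```text
(array([0.52469397, 0.30543016, 0.14506444]), [0.4, 0.2]) (array([0.56652248, 0.23738879, 0.14272964]), [1.6, 0.7])
yaw 31.58116537032015 0.0799043467747
top in box [-5.06831729e-02  7.56732389e-05] 0.14389704078603488 lean cos 18.792567352073295
pred panel [307.2128375  109.35890223] [627.27992144 241.45666316]
pred panel [298.74046115 181.05265715] [614.29034447 138.04732892]
```

```bash
python3 -c "
from bench import manip
print(manip.hand_in())"
```

```text
the job is handed in; nothing more can be done
None
```

I handed the job in: the charged display stands centred in front of the gift box, measured square to within about half a degree and leaning back roughly 15° with its screen out; the other display is still plugged in.

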